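Prise open the paint box with the palette knife

ROBOT

A 6-joint arm with a two-finger parallel gripper is mounted at the origin on the work surface. World frame = base frame: x ahead of the robot, y to its left, z up, the work surface at z = 0. Lengths are in mm, angles in rad, forces in N, time in s.
With the tool pointing down it reaches from about 300 to 850 mm from the base axis. Payload 5.4 kg.
Tool frame: the origin (TCP) lies on the centre line of the jaws, within the pads' length; the fingertips stand 19 mm ahead of it and the grasp point (between the pads) is the TCP; z points along the fingers, y is the line along which they close (so a half turn about z gives the same grasp; the last joint's range is limited). The gripper opens to 85 mm and grips with 20 to 120 N. Pads are 22 mm wide; open, the fingers measure 114 mm over their backs; the gripper's body (76 mm by 85 mm) begins 54 mm behind the grasp point. The pads swing forward as they close: fully open they stand 13 mm farther back than shut.
Start: joints at [0.929, 0.158, 1.597, -0, 1.386, -0.21], TCP at [240.648, 522.202, 250.299] pointing down, gripper open.
Joint ranges: [-2.91, 2.91], [-0.94, 2.29], [0.18, 2.7], [-1.29, 4.43], [0.17, 2.64], [-3, 3]. Speed limits (rad/s): [2.57, 2.57, 3.14, 3.14, 3.14, 3.14].

INTERFACE

Orientations are given as a 3x3 rotation matrix whose columns are the frame's x, y, z axes.
In Python, from workcell import * gives the robot as it stands. Calls block until the motion is done:
- goto(position, orientation): joint-space move of the TCP to a pose.
- move_linear(position, rot=None, v=150, threshold=None): straight line of the TCP; rot=None keeps the orientation; v is the mean speed in mm/s. With threshold (N) it stops when the force on the tool has changed by that much, and returns True; else False.
- move_joints(angles): joint-space move.
- set_gripper(opening, f_grip=None): opening from 0.0 (shut) to 1.0 (fully open); f_grip is the grip in N (None keeps the last); returns when the fingers have stopped.
- sleep(seconds).
- inverse_kinematics(position, orientation): joint angles nearest the present ones, or None.
- capture(name): name is "scene" or "top" or "wrist"; returns (picture, depth): 384x512x3 uint8, red, green, blue; 384x512 float32, mm along the optical axis (not along the pixel's ray), 0 where there is no reading.
- camera_params(name): a dict with "mtx" (3x3 intrinsics, pixels), "D" ([k1, k2, p1, p2, k3] as OpenCV has them; the pictures are not rectified), "extrinsics" (4x4, takes a point from camera to world coordinates); the wrist camera has in their place "tool_from_camera" (4x4, takes a point from camera to tool coordinates, whose origin is the TCP and whose axes are the flange's). Camera axes: x right, y up, looking along -z (the intrinsics and any distortion apply to the point x, -y, -z); pixel columns grow to the right and rows downward; lengths in mm; the calibration is good to about 2 mm. A picture is of the moment at which its call begins: read the wrist's pose just before it. camera_params takes no time and is no camera call.
A pose or a line that the arm cannot do raises IKError and nothing moves.
- job_done(): hands the job in; it is judged then, once.
Readings, each from a call of its own:
- get_clock(): time.
- get_joints(): joint angles.
- get_qvel(): joint speeds.
- get_joint_torque(): joint torques, N m.
- get_tool_pos(): TCP position.
- get_eef_rot(): TCP orientation.
- get_ft_force(): force on the tool from outside, world axes, zero at the start.
- get_ft_torque(): the same for the moment, N m.
- get_opening(): opening from 0.0 (shut) to 1.0 (fully open).
- get_grip_force(): force on a finger pad.
Only numpy, scipy, OpenCV 4.12 (cv2) and the standard library are available. Lean on these libraries where they do the work, as an engineer would, in place of code of your own. Each camera call takes 0.05 s, during which the arm holds its last target. There are 200 camera calls.

TASK

The lid of the grey paint box is caught shut and has no handle: take the palette knife, feel with its blade along the ledge for the gap in the slot under the lid's front edge, push it in and lever the lid up off its catch with the blade, not with your fingers. Then swing the lid up until it stands upright or leans back, and lay the knife down flat on the table, clear of the box, leaving the other things where they are.

Things in the scene. Friction and masses are not known exactly. Their poses are not given: they have to be found in the camera images.
- paintbox: Grey metal paint box, hollow, fixed to the table, 130 deep (x) x 190 wide (y) x 74 high; its front is its -x side. Origin: centre of underside; z up. The lid lies flush between the side walls, top 74, underside 69 mm above the table; paints inside end 37 mm above the table.
- ledge (a point): Steel ledge below the slot, rest and fulcrum for the blade: 100 mm wide, juts 14 mm forward of the front wall (x = -79 to -65 mm in the paint box frame), its top level with the slot's floor. The point is the middle of its front top edge, (-79, 0, 64) mm in the paint box frame; axes as the paint box.
- lid (a joint): Lid angle, rad: 0 shut, grows as the lid opens upward about its rear edge; 1.57 upright, end stop 1.9. A hidden ball catch holds it shut: 10 to 15 N at the front edge, freed once the edge has risen about 5 mm. After that the stiff hinge needs about 2 N at the edge and the lid stays where it is left.
- lid_hinge (a point): Middle of the hinge line, (63, 0, 69) mm in the paint box frame, on the plane of the lid's underside. Turns with the lid: y is the hinge line, -x points along the underside to the front edge, z out of the lid's top.
- lid_edge (a point): Middle of the lid's lower front edge, 128 mm from the hinge; turns with the lid. Below it, in the 6 mm front wall, is a slot 92 wide and 5 high (64 to 69 mm above the table), barred by a stiff hidden shutter but for one gap 30 mm wide, whose centre may be anywhere within 22 mm of the middle (along y) and must be felt for with the blade.
- cover: The lid plate, grey metal, 127 x 174 x 5 mm, no handle. Origin on the hinge line at the underside, axes as point lid_hinge.
- knife: Loose stiff palette knife, 190 mm long, 90 g: square wooden handle 105 x 16 x 16 mm and straight flat steel blade 85 long x 20 wide x 2.5 mm thick, flush with the handle's underside. Origin: on the underside where handle and blade meet; x along the blade to its tip, y across, z up as it lies flat on the table (origin height 0).
- knife_tip (a point): End of the blade, mid thickness, at (85, 0, 1.25) mm in the knife frame.
- knife_grip (a point): A good place to hold the handle, on its centre line, at (-30, 0, 8) mm in the knife frame; near the centre of mass.
- brush: Loose flat paint brush with a wide bristle head, lying on the table; a bystander (its place may be swapped with the knife's).
- jar: Loose small jar, 52 mm across, 70 high; bystander. Origin: centre of its foot.
- bowl: Loose terracotta bowl, 80 mm across, 40 high; bystander. Origin: centre of its foot.
- palette: Loose flat white palette with wells, 90 x 170 x 6 mm; bystander. Origin: centre of its underside.
- tile: Loose round white test tile, 60 mm across, 8 high; bystander. Origin: centre of its underside.

How it is judged (in metres and radians):
On the way, in this order (a step that is already met when the one before it is completed fails the run):
1. the blade, in touch with the lid, has levered it off its catch (lid beyond 0.08 rad) (value of joint lid above 0.08 rad and contact force between knife and cover above 0.2 N), for 0.05 s.
2. the lid has been swung up at least upright (beyond 1.48 rad) (value of joint lid above 1.48 rad), for 0.2 s.
At the end, for the whole second after the job is handed in: The lid stands open at 1.48 rad or more and is still; the knife lies flat (within 0.12 rad, either side up) and still on the table, both its tip and its handle within 22 mm of the surface, not touching the paint box (value of joint lid above 1.48 rad and velocity of joint lid below 0.05 rad/s and height (world z) of each of knife, knife_tip below 0.022 m and (angle between knife's own z axis and vertical below 0.12 rad or angle between knife's own z axis and vertical above 3.02 rad) and linear speed of knife below 0.02 m/s and contact force between knife and paintbox below 0.05 N).
It fails at once if the fingers or the arm press on the lid (over 2 N) before it is levered off its catch (lid below 0.06 rad) (value of joint lid below 0.06 rad and contact force between any of the fingers, the arm and cover above 2 N).
It fails at once if another loose thing on the table (brush, jar, bowl, palette, tile) is moved by more than 40 mm (distance of any of brush, jar, bowl, palette, tile from where it was at the start of the episode above 0.04 m).
It also fails if it takes over 67 s, if anything falls off the work surface, if the arm or the gripper's body presses on something with over 40 N, if the wrist force passes 120 N, or if a joint passes its speed limit or range.

## Working session

There is one attempt and no reset: what is moved stays moved. The work goes in short steps, each a Python script; the robot and the scene stay as the last script left them, time stands still between calls to the robot, and variables do not carry over. Pictures are saved under pics/ and viewed, at most 10 in all, crops included, and the job is handed in when it is done.

```bash
mkdir -p pics; ls; python3 - <<'E'
from workcell import *
import cv2,numpy as np
for n in ("top","scene"):
    p,d=capture(n); cv2.imwrite(f"pics/{n}.png",p[:,:,::-1]); np.savez(f"{n}.npz",p=p,d=d)
    c=camera_params(n); print(n,c)
print(camera_params("wrist"),get_eef_rot(),get_clock())
E
```

```text
pics
top {'mtx': array([[370.72978547,   0.        , 251.93862581],
       [  0.        , 370.72978547, 191.56156377],
       [  0.        ,   0.        ,   1.        ]]), 'D': array([0.01711305, 0.        , 0.        , 0.        , 0.        ]), 'extrinsics': array([[ 8.88173445e-02,  9.69292808e-01, -2.29309687e-01,
         3.45577543e+02],
       [-9.96027973e-01,  8.78872218e-02, -1.42868260e-02,
        -7.23955620e+01],
       [ 6.30527359e-03,  2.29667780e-01,  9.73248660e-01,
         1.00630022e+03],
       [ 0.00000000e+00,  0.00000000e+00,  0.00000000e+00,
         1.00000000e+00]])}
scene {'mtx': array([[476.60996082,   0.        , 256.58002159],
       [  0.        , 476.60996082, 194.04957332],
       [  0.        ,   0.        ,   1.        ]]), 'D': array([0.04616223, 0.        , 0.        , 0.        , 0.        ]), 'extrinsics': array([[ 7.06730321e-01, -5.36819996e-01,  4.60821599e-01,
         1.18267857e+03],
       [ 7.07264473e-01,  5.19893664e-01, -4.79048582e-01,
        -7.10826137e+02],
       [ 1.75846281e-02,  6.64480903e-01,  7.47098327e-01,
         1.0
[... 162 characters left out ...]
     [  0.        , 273.14860046, 186.44482607],
       [  0.        ,   0.        ,   1.        ]]), 'D': array([-0.03812452,  0.        ,  0.        ,  0.        ,  0.        ]), 'tool_from_camera': array([[-1.24655713e-04,  9.59311693e-01,  2.82349180e-01,
         7.03563609e+01],
       [ 9.99999988e-01,  1.44102152e-04, -4.81076929e-05,
        -3.77372078e-01],
       [-8.68373967e-05,  2.82349171e-01, -9.59311700e-01,
        -1.22971674e+02],
       [ 0.00000000e+00,  0.00000000e+00,  0.00000000e+00,
         1.00000000e+00]])} [[-9.08214015e-01  4.18504840e-01 -1.00116764e-03]
 [ 4.18505887e-01  9.08213118e-01 -1.32444971e-03]
 [ 3.54984970e-04 -1.62187834e-03 -9.99998622e-01]] 0.1
```

View pics/top.png

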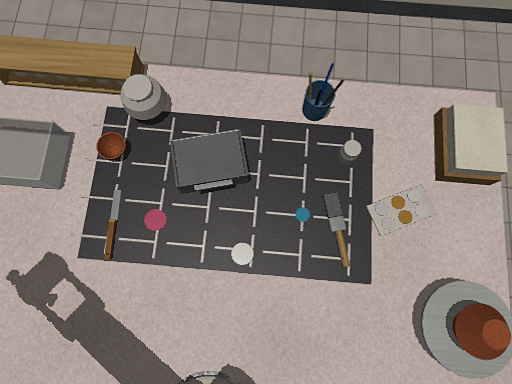

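View pics/scene.png

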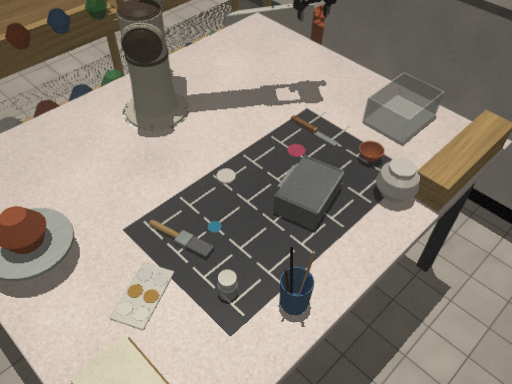

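The top view shows the knife at about (112,225), with the orange handle end at (109,258) and the blade tip at (116,187). The box centre is at (210,160) with its bright ledge at (213,184). The brush is at (338,230), the jar at (350,150), the bowl at (111,147) and the tile at (242,254). Next I'll measure the knife and the box.

```bash
cat > h.py <<'E'
import numpy as np, cv2
from workcell import *
def rays(c,uv,T=None):
    T=c["extrinsics"] if T is None else T
    q=cv2.undistortPoints(np.float64(uv).reshape(-1,1,2),c["mtx"],c["D"])[:,0]
    d=np.c_[q[:,0],-q[:,1],-np.ones(len(q))]
    return T[:3,3],d@T[:3,:3].T
def on_plane(c,uv,z,T=None):
    o,d=rays(c,uv,T); return o+d*((z-o[2])/d[:,2])[:,None]
def cloud(c,d,T=None):
    h,w=d.shape; v,u=np.mgrid[:h,:w]
    o,r=rays(c,np.c_[u.ravel(),v.ravel()],T)
    return (o+r*d.reshape(-1,1)).reshape(h,w,3)
def wristT(c):
    T=np.eye(4);T[:3,:3]=get_eef_rot();T[:3,3]=get_tool_pos();return T@c["tool_from_camera"]
E
python3 - <<'E'
from h import *
c=camera_params("top");z=np.load("top.npz");p,d=z["p"],z["d"];P=cloud(c,d)
hsv=cv2.cvtColor(p,cv2.COLOR_RGB2HSV)
def roi(u0,u1,v0,v1):
    m=np.zeros(d.shape,bool);m[v0:v1,u0:u1]=1;return m
# box top
m=roi(160,260,120,200)&(P[...,2]>60)&(P[...,2]<90)
print("box z",np.percentile(P[m][:,2],[5,50,95]),m.sum())
m2=m&(P[...,2]>70); 
print("top",cv2.minAreaRect(np.float32(P[m2][:,:2])))
led=m&(hsv[...,2]>120); print("ledge",led.sum(),P[led].mean(0),cv2.minAreaRect(np.float32(P[led][:,:2])))
cs,_=cv2.findContours(m2.astype(np.uint8),cv2.RETR_EXTERNAL,cv2.CHAIN_APPROX_NONE)
cc=max(cs,key=cv2.contourArea);ap=cv2.boxPoints(cv2.minAreaRect(cc));print(ap,on_plane(c,ap,74))
# knife
hd=roi(95,125,205,270)&(hsv[...,0]<22)&(hsv[...,1]>110)&(hsv[...,2]>60)
uv=np.argwhere(hd)[:,::-1]; q=on_plane(c,uv,16);print("handle",hd.sum(),q.mean(0),cv2.minAreaRect(np.float32(q[:,:2])),np.median(P[hd][:,2]))
bl=roi(105,126,180,222)&(hsv[...,1]<60)&(hsv[...,2]>90)
uv=np.argwhere(bl)[:,::-1]; q=on_plane(c,uv,2.5);print("blade",bl.sum(),q.mean(0),cv2.minAreaRect(np.float32(q[:,:2])))
kk=p[180:270,85:135,::-1]; bb=p[120:205,155:265,::-1]
k=cv2.resize(kk,None,fx=6,fy=6);b=cv2.resize(bb,None,fx=4,fy=4)
o=np.zeros((545,745,3),np.uint8);o[:540,:300]=k;o[:340,302:742]=b;cv2.imwrite("pics/crop.png",o)
E
```

```text
box z [64.91884206 74.17475399 76.96914791] 3689
top ((648.2760009765625, 65.40985107421875), (133.24203491210938, 190.10348510742188), 15.091423988342285)
ledge 237 [614.17470997  53.32535996  67.13968625] ((640.75244140625, 65.77381896972656), (145.87876892089844, 182.16116333007812), 15.23130989074707)
[[167.68167 139.90312]
 [239.64429 127.68305]
 [247.70691 175.16298]
 [175.7443  187.38306]] [[685.82460216 177.42791027  74.        ]
 [738.19321781 -10.06720766  74.        ]
 [608.05803925 -43.79914758  74.        ]
 [558.50604736 138.47236854  74.        ]]
handle 227 [418.28890517 307.9679618   16.        ] ((417.7235412597656, 308.099365234375), (103.45970153808594, 16.54774284362793), 1.478721022605896) 16.276287184392118
blade 258 [516.88430734 315.02453492   2.5       ] ((520.0543212890625, 313.18212890625), (96.50371551513672, 51.73736572265625), 24.214651107788086)
```

View pics/crop.png

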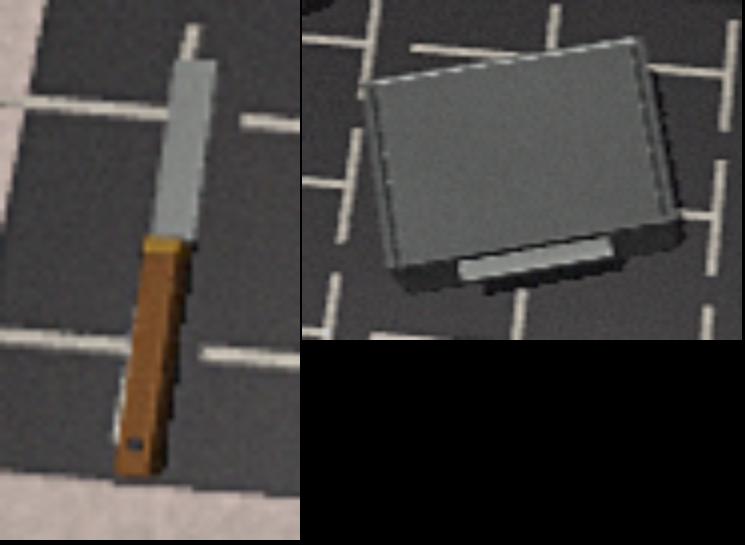

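The crop confirms it: the blade tip is at about (117.5,190), the handle/blade joint at (112,221), and the ledge centre at (213,185). I'll refine the knife axis and check the ledge position, then grasp.

```bash
python3 - <<'E'
from h import *
c=camera_params("top");z=np.load("top.npz");p=z["p"]
hsv=cv2.cvtColor(p,cv2.COLOR_RGB2HSV).astype(int)
tip=on_plane(c,[[85+195/6-.5,180+60/6]],2.5)[0]; j=on_plane(c,[[85+174/6-.5,180+238/6]],2.5)[0]
print("tip,joint",tip,j,np.linalg.norm(tip-j),np.degrees(np.arctan2(*(tip-j)[[1,0]])))
bx=np.array([648.3,65.4]);a=np.radians(15.09);X=np.array([np.cos(a),np.sin(a)])
e=on_plane(c,np.array([[458,264],[615,240],[613,257],[462,281]])/4+[155-302/4-.4,120-.4],64)
Y=np.array([-X[1],X[0]]);print("ledge corners in box",[((q[:2]-bx)@X,(q[:2]-bx)@Y) for q in e])
s=camera_params("scene");zs=np.load("scene.npz");ps,ds=zs["p"],zs["d"];P=cloud(s,ds)
m=(P[...,2]>71)&(P[...,2]<77)&(abs(P[...,0]-648)<110)&(abs(P[...,1]-65)<130)
print("scene box",cv2.minAreaRect(np.float32(P[m][:,:2])),np.median(P[m][:,2]))
h2=cv2.cvtColor(ps,cv2.COLOR_RGB2HSV)
m=(abs(P[...,0]-418)<70)&(abs(P[...,1]-308)<40)&(P[...,2]>13)&(P[...,2]<20);print("scene handle",cv2.minAreaRect(np.float32(P[m][:,:2])))
E
```

```text
tip,joint [552.7375332  315.26674498   2.5       ] [469.84289635 310.39801858   2.5       ] 83.03749342508625 3.361343713584266
ledge corners in box [(np.float64(-68.12187657404543), np.float64(48.980014441495115)), (np.float64(-69.71282375748723), np.float64(-54.82282542546886)), (np.float64(-80.87915544555577), np.float64(-51.66168158806812)), (np.float64(-79.91094572483834), np.float64(47.99268390793571))]
scene box ((649.0836791992188, 61.723854064941406), (133.34628295898438, 193.49282836914062), 15.222634315490723) 72.54455063422552
scene handle ((416.2813415527344, 306.3315734863281), (102.86661529541016, 19.086610794067383), 1.3434606790542603)
```

```bash
cat >> h.py <<'E'
def tool(yaw,pitch=0.):
    """tool rot for knife x at yaw (rad), tip raised by pitch; knife x = -tool x"""
    k=np.array([np.cos(yaw)*np.cos(pitch),np.sin(yaw)*np.cos(pitch),np.sin(pitch)])
    y=np.array([-np.sin(yaw),np.cos(yaw),0]); u=np.cross(k,y)
    return np.c_[-k,y,-u]
E
python3 - <<'E'
from h import *
y=np.radians(2.7);R=tool(y);print(np.linalg.det(R))
g=np.array([440,308.8,22.])
goto(g+[0,0,90],R);move_linear(g,v=100);print(get_ft_force())
set_gripper(0,120);print(get_opening(),get_grip_force(),get_tool_pos(),get_ft_force())
move_linear(g+[0,0,110],v=150);print(get_opening(),get_ft_force())
# move to standoff in front of the ledge
a=np.radians(15.1);X=np.array([np.cos(a),np.sin(a),0]);B=np.array([648,63.3,0])
goto(B+X*(-95-115)+[0,0,64+22+25],tool(a))
c=camera_params("wrist");T=wristT(c);p,d=capture("wrist");np.savez("w1.npz",p=p,d=d,T=T)
cv2.imwrite("pics/w1.png",p[:,:,::-1]);print(get_joints(),get_clock(),get_opening())
E
```

```text
1.0
[-0.75066299  0.6633239   0.35716955]
0.14299317968539427 118.56436729431152 [440.31197432 308.97844048  22.6016246 ] [-0.43508024 -0.33782058  5.71107912]
0.1442985620537549 [ 0.86103155  0.30690719 -1.69828954]
[-2.51584834e-01 -1.67868885e-02  2.07754563e+00  3.54597088e-04
  1.08107902e+00 -2.08704097e+00] 5.125 0.14438501117019137
```

View pics/w1.png

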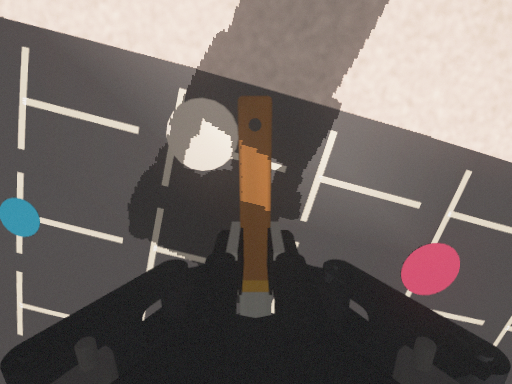

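The wrist view shows the handle clamped squarely between the fingers (end at (255,97), joint at (256,288)). Next I'll touch the ledge to set the height, then probe for the gap.

```bash
cat >> h.py <<'E'
a=np.radians(15.1);X=np.array([np.cos(a),np.sin(a),0]);Yb=np.array([-np.sin(a),np.cos(a),0]);Z=np.array([0,0,1.]);B=np.array([648,63.3,0])
def tcp(x,y,z): return B+X*(x-115)+Yb*y+Z*z   # nominal tip x,y in box; TCP height z
def loc(): d=get_tool_pos()-B; return np.round([d@X+115,d@Yb,d[2]],2)
E
python3 - <<'E'
from h import *
move_linear(tcp(-72,0,108),v=100);move_linear(tcp(-72,0,94),v=80);sleep(.2)
f0=get_ft_force()
hit=move_linear(tcp(-72,0,80),v=15,threshold=2.5);sleep(.15)
l=loc();print(hit,l,get_ft_force()-f0,get_clock())
move_linear(tcp(-72,0,l[2]+4),v=40);print(get_opening(),get_ft_force()-f0)
E
python3 - <<'E'
from h import *
c=camera_params("top");p,d=capture("top");cv2.imwrite("pics/t2.png",cv2.resize(p[110:260,130:280,::-1],None,fx=4,fy=4,interpolation=cv2.INTER_CUBIC))
E
```

```text
True [-7.211e+01  8.000e-02  8.481e+01] [0.25508512 1.17555292 3.01309525] 6.8167
0.14788071226846794 [-0.93449192  1.36856821  0.34290409]
```

View pics/t2.png

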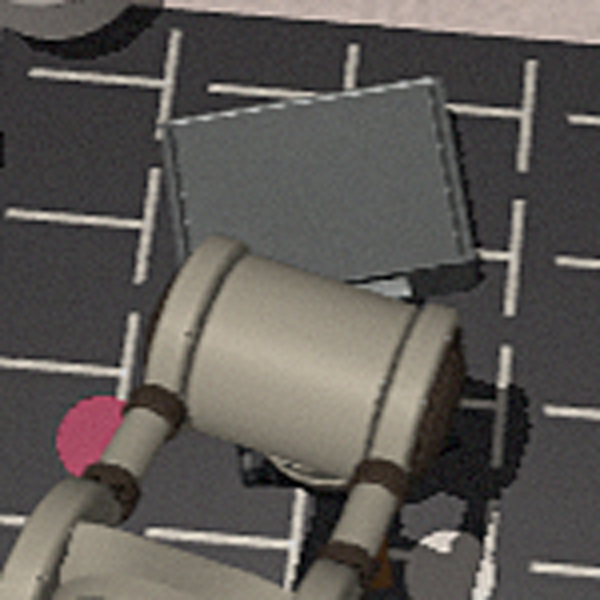

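The top view has the wrist hiding the knife, and only the right end of the ledge is visible at (390,288). The touch gave a ledge contact at TCP z = 84.8, which is within 1.2 mm of the value expected from the grasp. I'll probe by touch.

```bash
python3 - <<'E'
from h import *
z=85.8
for y in (0,9,-9,17,-17,23,-23,4.5,-4.5,13,-13):
    move_linear(tcp(-73,y,z),v=80);sleep(.15)
    f0=get_ft_force()
    hit=move_linear(tcp(-42,y,z),v=35,threshold=5)
    l=loc();f=get_ft_force()-f0;print(y,hit,l,np.round([f@X,f@Yb,f[2]],1),round(get_clock(),1),flush=True)
    if l[0]>-52: break
E
```

```text
0 True [-6.383e+01  7.000e-02  8.544e+01] [-2.5  0.2  1.3] 8.0
9 True [-64.37   8.98  85.32] [-1.5 -1.6  2.6] 8.9
-9 False [-41.6   -9.06  85.97] [-0.3  3.3  1.4] 10.5
```

The gap is at y ≈ -9. Now I'll lever about the ledge's front edge.

```bash
cat >> h.py <<'E'
def pose(tip,phi,y,h=20.8):
    """TCP pos+rot so blade underside tip is at (x,z) in box frame, pitch phi"""
    R=tool(a,phi);k=-R[:,0];u=-R[:,2]
    return B+X*tip[0]+Z*tip[1]+Yb*y-115*k+h*u,R
def lid_pts(n="scene"):
    c=camera_params(n);p,d=capture(n);q=cloud(c,d)-B
    q=np.stack([q@X,q@Yb,q[...,2]],-1);return p,q
E
python3 - <<'E'
from h import *
y=-7.5
move_linear(tcp(-38,y,85.6),v=60);sleep(.1);print(loc(),get_ft_force())
F=np.array([-79,64.]);f0=get_ft_force()
for phi in (.1,.2,.3,.4):
    L=41; tip=F+L*np.array([np.cos(phi),np.sin(phi)])
    P,R=pose(tip,phi,y); hit=move_linear(P,R,v=45,threshold=60)
    f=get_ft_force()-f0;print(phi,hit,np.round([f@X,f@Yb,f[2]],1),round(get_clock(),1),get_opening(),flush=True)
    if hit: break
p,q=lid_pts("scene")
for x0 in (-60,-40,-20,0,20,40,55):
    m=(abs(q[...,0]-x0)<6)&(abs(q[...,1])<75)&(q[...,2]>60)&(q[...,2]<130); print(x0,m.sum(),np.median(q[m][:,2]))
cv2.imwrite("pics/s2.png",cv2.resize(p[120:260,180:380,::-1],None,fx=4,fy=4,interpolation=cv2.INTER_CUBIC))
E
```

```text
[-37.65  -7.54  85.81] [-1.15730533 -0.96290573  5.11215187]
0.1 False [ 5.8  0.3 -2.6] 11.2 0.1479483443647409
0.2 False [-3.6  1.9  1.2] 11.5 0.1459404620000774
0.3 False [-3.8  0.9  1. ] 11.8 0.14517080157083354
0.4 False [-6.1 -0.3  1. ] 12.1 0.14388434057001115
-60 145 87.3417923017563
-40 157 84.67155385569367
-20 165 82.30048865409844
0 174 79.50761893829497
20 175 77.03373965454625
40 165 74.19750169870997
55 176 72.4233531826444
```

View pics/s2.png

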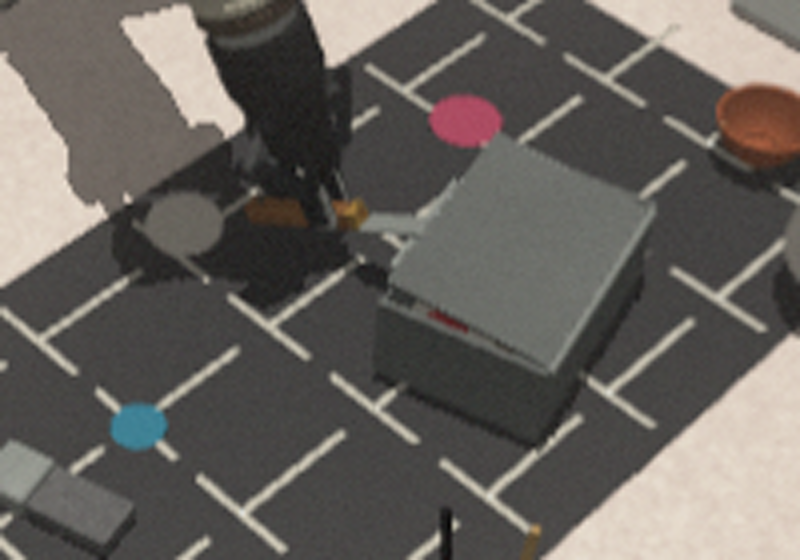

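The scene view shows the lid raised (front edge near (400,270)) with the blade under it, and the height profile gives about 0.13 rad, so it is off the catch. Next I'll swing it up with the blade tip along an arc.

```bash
python3 - <<'E'
from h import *
y=-7.5;f0=get_ft_force()
for th in np.r_[.2:1.0:.1,1.0:1.71:.1]:
    phi=max(0,.4*(1-max(0,th-.2)/.8)); r=102-8*min(1,th)
    u=np.array([-np.sin(phi),np.cos(phi)])
    tip=np.array([63,69])+r*np.array([-np.cos(th),np.sin(th)])-2.5*u
    P,R=pose(tip,phi,y); hit=move_linear(P,R,v=80,threshold=30)
    f=get_ft_force()-f0;print(round(th,2),hit,np.round([f@X,f@Yb,f[2]],1),round(get_clock(),1))
    if hit: break
p,q=lid_pts("scene")
m=(abs(q[...,1])<90)&(abs(q[...,0]-60)<60)&(q[...,2]>100)&(q[...,2]<195)
for z in (90,110,130,150,170,190):
    mm=(abs(q[...,1]-40)<40)&(abs(q[...,0]-60)<70)&(abs(q[...,2]-z)<6);print(z,mm.sum(),np.round(np.percentile(q[mm][:,0],[10,50,90]),1) if mm.any() else "")
cv2.imwrite("pics/s3.png",cv2.resize(p[90:260,180:380,::-1],None,fx=3,fy=3,interpolation=cv2.INTER_CUBIC))
E
```

```text
0.2 False [ 8.7 -0.2 -8.8] 12.4
0.3 False [ 9.1 -0.6 -7.5] 12.8
0.4 False [ 8.8 -0.5 -7. ] 13.1
0.5 False [ 8.8 -0.  -8. ] 13.4
0.6 False [ 8.6 -0.9 -7.5] 13.8
0.7 False [ 9.8 -0.7 -7.4] 14.1
0.8 False [ 8.5 -0.6 -7.4] 14.4
0.9 False [ 9.2 -0.7 -7.7] 14.8
1.0 False [ 8.2 -1.3 -8.1] 15.1
1.1 False [ 9.5 -0.8 -7.2] 15.3
1.2 False [ 8.8 -0.6 -7.7] 15.6
1.3 False [ 8.6 -0.6 -7.3] 15.9
1.4 False [ 8.2 -1.1 -7.2] 16.1
1.5 False [ 8.9 -1.3 -6.6] 16.4
1.6 False [ 8.7 -0.3 -7.9] 16.7
1.7 False [ 8.6 -1.6 -7.8] 16.9
90 7 [69.2 69.7 70.2]
110 11 [71.4 72.  73. ]
130 9 [73.5 74.9 75.8]
150 18 [13.9 76.  77.7]
170 11 [79.1 79.6 80.1]
190 45 [74.7 80.5 82.2]
```

View pics/s3.png

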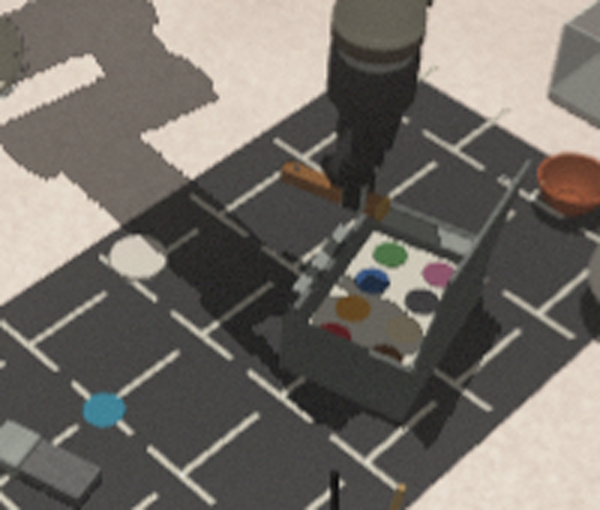

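The view shows the lid upright and leaning back, with its top edge at (528,165); the fitted slope gives about 1.68 rad. Now I'll retract and lay the knife back where it was.

```bash
python3 - <<'E'
from h import *
p=get_tool_pos();move_linear(p-X*130,v=150)
R=tool(np.radians(2.7));g=np.array([440,308.8,0])
goto(g+[0,0,120],R);move_linear(g+[0,0,32],v=100);sleep(.2)
hit=move_linear(g+[0,0,20.5],v=15,threshold=3);print(hit,get_tool_pos(),get_ft_force())
set_gripper(.5);sleep(.2);move_linear(get_tool_pos()+[0,0,100],v=100);
move_joints([0.929,0.158,1.597,0,1.386,-0.21]);sleep(.3)
p,d=capture("top");cv2.imwrite("pics/t3.png",p[:,:,::-1])
P=cloud(camera_params("top"),d)
for n,u,v in (("handle",110,240),("blade",115,205)): print(n,np.median(P[v-3:v+4,u-1:u+2].reshape(-1,3),0))
_,q=lid_pts("scene")
for z in (100,130,160,185):
    mm=(abs(q[...,1])<85)&(abs(q[...,0]-75)<25)&(abs(q[...,2]-z)<6);print(z,mm.sum(),np.round(np.percentile(q[mm][:,0],[10,50,90]),1))
print(get_clock())
E
```

```text
True [439.88946064 308.75692262  22.58682895] [-0.48219805  0.30904271  4.14706005]
handle [413.60419995 304.73839422  16.54772478]
blade [510.18651495 312.97749753   3.64501628]
100 24 [70.3 71.1 71.6]
130 23 [74.  74.8 75.9]
160 28 [78.  79.  80.1]
185 40 [72.7 82.  83.3]
24.4
```

View pics/t3.png

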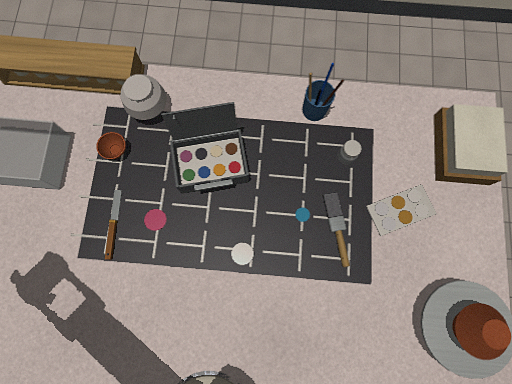

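The top view shows the lid open (205,122), the paints visible, and the knife flat at (112,225). The brush, jar, bowl, palette and tile are where they were.

```bash
python3 -c "
from workcell import *
print(job_done())"
```

```text
the job is handed in; nothing more can be done
None
```

I levered the lid off its catch with the blade and swung it back to about 1.7 rad. The knife lies flat where it started, clear of the box; nothing else was moved, and I handed the job in at about 24 s of the 67 s allowed, with no verdict returned.

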